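Sort the metal-craft tools back into their trays

ROBOT

A 6-joint arm with a two-finger parallel gripper is mounted at the origin on the work surface. World frame = base frame: x ahead of the robot, y to its left, z up, the work surface at z = 0. Lengths are in m, angles in rad, forces in N, time in s.
With the tool pointing down it reaches from about 0.3 to 0.75 m from the base axis. Payload 8.5 kg.
Tool frame: the origin (TCP) lies midway between the tips of the shut fingers; the grasp point (between the pads) lies 19 mm behind it; z points along the fingers, y is the line along which they close (so a half turn about z gives the same grasp; the last joint's range is limited). The gripper opens to 88 mm and grips with 3 to 60 N. Pads are 18 mm wide; open, the fingers measure 123 mm over their backs; the gripper's body (75 mm by 187 mm) begins 45 mm behind the grasp point.
Start: joints at [-1.478, 0.381, 1.297, -0, 1.464, -0.215], TCP at [0.167, -0.524, 0.239] pointing down, gripper open.
Joint ranges: [-3.11, 3.11], [-0.89, 2.33], [0.22, 2.48], [-1.42, 4.56], [0.17, 2.85], [-2.88, 2.88]. Speed limits (rad/s): [2.39, 2.39, 3.14, 3.14, 3.14, 3.14].

INTERFACE

Orientations are given as a unit quaternion [w, x, y, z].
In Python, from rig import robot, eyes gives the robot as it stands.
- The arm moves only by the tool servo_tool, never from a script. Its argument "deltas" is a list of rows, each a list of 2 entries, a list of its own where there are three numbers: the shift along the tool's x, y, z in units of 25 mm (1.0 is 25 mm), then the turn, a rotation vector about the tool's x, y, z in rad. A call has 1 to 8 rows; each row is the pose to reach, as a shift and turn from the pose commanded when the call began, along the tool's axes at that moment; what a row does not reach only later rows make up. A row lasts 1/10 s, in which the tool goes at most 50 mm and 8.59 degrees, less where a joint would pass 70% of its speed; a pose out of reach is approached as far as the arm can. A call with a gripper value outside its range is refused whole. "gripper" is the opening, from 0 (shut) to 1 (fully open), set as the call begins (left out, the last holds). The fingers move at their own pace and stop on an object; the grip force is fixed at half the most. Time passes only in rows, so rows that repeat a pose let the fingers close. It gives the time, the measured TCP pose, the force, the opening and the grip force at its end, in the units of the state.
- robot.get_obs(): the state, without advancing time (a new reading comes with each control period).
- eyes.get_image(name): name is "scene" or "side" or "wrist"; returns a dict with "frame" (400x640x3 uint8, red, green, blue), "intrinsics" (3x3 intrinsics, pixels), "T" (4x4, takes a point from camera to world coordinates). Camera axes: x right, y down, z forward; pixel columns grow to the right and rows downward; lengths in m; the calibration is good to about 2 mm. A picture is of the moment at which its call begins. There is no depth.
- robot.hand_in(): hands the job in; it is judged then, once.
The state is a dict: "time_s": time; "q": joint angles; "joint_vel": joint speeds; "joint_torque": joint torques, N m; "eef_pos": TCP position; "tcp_rot": TCP orientation; "ft_force": force on the tool from outside, world axes, zero at the start; "wrist_torque": the same for the moment, N m; "width": finger opening in m; "gripper_force": force on a finger pad.
Only numpy, scipy, OpenCV 4.12 (cv2) and the standard library are available. Lean on these libraries where they do the work, as an engineer would, in place of code of your own. Each camera call takes 0.05 s, during which the arm holds its last target. There are 200 camera calls.

TASK

The metalwork class is over: put the five loose pieces on the mat away, each into the plywood tray that already holds one of its own kind (pliers, burnisher, napkin ring; both ball-headed doming punches go into the punch tray). Lay the pliers, the burnisher and the punches along the tray's length like the one that is there, flat on the tray floor and not on top of one another, and stand the ring on its end. Set them down rather than dropping them.

Things in the scene. Friction and masses are not known exactly. Their poses are not given: they have to be found in the camera images.
- pliers: flat-nose pliers lying flat, 131 mm long, about 43 mm wide over the black handles, 11 mm thick, 90 g. Origin at mid-length and mid-thickness (5.5 mm above what it lies on); x axis along the pliers, jaws towards +x (to +66 mm) and handles towards -x (to -65 mm). Take it by the steel joint, 26 mm long and 20 mm wide (y), centred at x = +20 mm, near the centre of mass.
- burnisher: burnisher lying down: flat-sided wooden handle 72 mm long, 20 mm wide and 18 mm high with rounded edges, then a brass ferrule and a thin steel blade with a round nose; 116 mm overall, 50 g. Origin on the axis in the middle of the handle, 9 mm above what it lies on; x axis along it: blade to x = +77 mm, handle end at -40 mm. It is taken across the handle at the origin.
- punch_big: larger doming punch, lying: square steel shank 12 x 12 mm with a ball head 26 mm across, 80 mm overall, 140 g. Origin on the axis of the shank, 10.7 mm above what it lies on, near the centre of mass; x axis along it, ball centre at x = +22 mm (ball from +9 to +35 mm), shank end at -45 mm (the shank slopes down to it by 6 degrees; the x axis is level). Take it across the shank between x = -15 and 0 mm.
- punch_small: smaller doming punch, lying: square steel shank 10 x 10 mm with a ball head 18 mm across, 79 mm overall, 70 g. Origin on the axis of the shank, 7.6 mm above what it lies on, near the centre of mass; x axis along it, ball centre at x = +25 mm (ball from +16 to +34 mm), shank end at -45 mm (the shank slopes down to it by 3 degrees; the x axis is level). Take it across the shank between x = -15 and +5 mm.
- napkin_ring: aluminium napkin ring: a short open tube standing on its end, 44 mm outside diameter, 38 mm inside, 28 mm high, 40 g. Origin at the centre of its lower end, z axis up along the tube. It is taken across its outside.
- tray_pliers: open plywood tray fixed to the table, 180 mm long (x) by 150 mm wide (y) by 24 mm high, walls and floor 5 mm (170 x 140 mm inside). Origin at the centre of its underside: inner floor at z = 5 mm, rim at 24 mm. It already holds a pair of pliers of the same kind, loose, lying along it on its +y side (that pair takes up y = +15 to +69 mm); the -y side is free.
- tray_burnishers: open plywood tray fixed to the table, 180 mm long (x) by 150 mm wide (y) by 24 mm high, walls and floor 5 mm (170 x 140 mm inside). Origin at the centre of its underside: inner floor at z = 5 mm, rim at 24 mm. It already holds a burnisher of the same kind, loose, lying along it on its +y side (it takes up y = +28 to +62 mm); the rest is free.
- tray_punches: open plywood tray fixed to the table, 180 mm long (x) by 150 mm wide (y) by 24 mm high, walls and floor 5 mm (170 x 140 mm inside). Origin at the centre of its underside: inner floor at z = 5 mm, rim at 24 mm. It already holds a doming punch of middle size (ball head 22 mm), loose, lying along it at its +x, +y corner (it takes up x = -5 to +82 mm, y = +29 to +63 mm); the rest is free.
- tray_rings: open plywood tray fixed to the table, 180 mm long (x) by 150 mm wide (y) by 24 mm high, walls and floor 5 mm (170 x 140 mm inside). Origin at the centre of its underside: inner floor at z = 5 mm, rim at 24 mm. It already holds a napkin ring of the same kind, loose, standing on its end in its +x half (it takes up x = +15 to +75 mm, y = +8 to +62 mm); the rest is free.
Things that resemble listed ones, but are neither listed nor needed, are in the scene too. What is shaped like the tray_burnishers but orange is not meant.

How it is judged:
By the outcome, as a careful person would: the job done as asked, in the order asked, and still so for the second after the job is handed in, with the robot touching nothing.
It also fails if it takes over 122 s, if anything falls off the work surface, if the arm or the gripper's body presses on something with over 40 N, if the wrist force passes 120 N, or if a joint passes its speed limit or range.

## Working session

There is one attempt and no reset: what is moved stays moved. The work goes in short steps, Python scripts to look and compute and a tool call to move; the robot and the scene stay as the last step left them, time stands still between calls to the robot, and variables do not carry over. Pictures are saved under pics/ and viewed, at most 17 in all, crops included, and the job is handed in when it is done.

Besides the shell and the picture viewer there is one more tool, called as name(argument=value, ...) on one line, values as JSON. servo_tool: Moves the arm, as the interface text tells. Its arguments: {"type":"object","properties":{"deltas":{"type":"array","items":{"type":"array"}},"gripper":{"type":"number"}},"required":["deltas"]}

```bash
mkdir -p pics; ls; python3 - <<'E'
from rig import robot, eyes
import cv2, numpy as np
for n in("scene","side"):
    d=eyes.get_image(n); np.savez(f'pics/{n}0.npz',**d)
    cv2.imwrite(f'pics/{n}0.png',d["frame"][:,:,::-1]); print(n,np.round(d["intrinsics"],1).tolist(),np.round(d["T"],3).tolist())
o=robot.get_obs(); print({k:np.round(v,3).tolist() for k,v in o.items()})
E
```

```text
pics
scene [[368.1, 0.0, 317.2], [0.0, 368.1, 196.4], [0.0, 0.0, 1.0]] [[0.712, 0.449, -0.54, 1.048], [0.702, -0.443, 0.557, -0.718], [0.011, -0.776, -0.631, 0.699], [0.0, 0.0, 0.0, 1.0]]
side [[511.5, 0.0, 323.4], [0.0, 511.5, 204.8], [0.0, 0.0, 1.0]] [[-0.971, -0.182, 0.157, 0.248], [-0.241, 0.71, -0.662, 0.757], [0.009, -0.68, -0.733, 1.042], [0.0, 0.0, 0.0, 1.0]]
{'time_s': 0.1, 'q': [-1.478, 0.381, 1.298, -0.0, 1.464, -0.215], 'joint_vel': [0.001, 0.001, -0.002, 0.001, -0.001, -0.001], 'joint_torque': [0.002, -43.866, -22.491, 0.071, 0.034, -0.0], 'eef_pos': [0.167, -0.524, 0.238], 'tcp_rot': [-0.001, 0.988, 0.153, 0.0], 'ft_force': [0.04, -1.067, 0.202], 'wrist_torque': [0.011, -0.058, 0.012], 'gripper_force': 0.0, 'width': 0.088}
```

View pics/scene0.png

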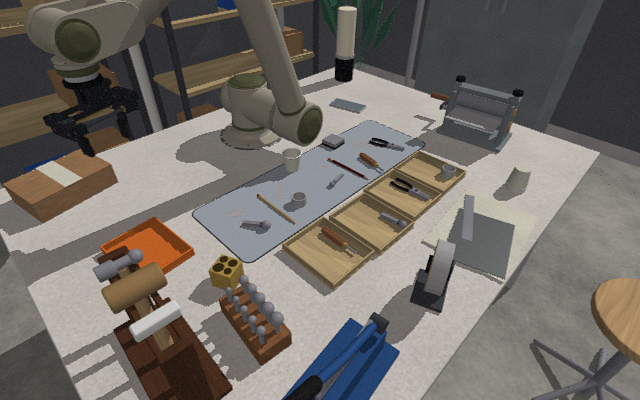

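View pics/side0.png

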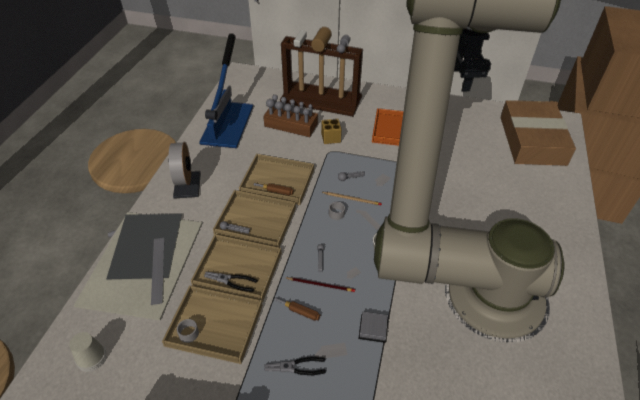

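The scene view shows, on the mat: big punch (257,224), bamboo stick (275,208), ring (299,199), small punch (335,181), dark pencil (347,168), burnisher (368,160), pliers (385,144), tin (333,142) and a pale cup (291,160). The trays run burnisher (330,250), punch (372,220), pliers (405,192), ring (430,172). The side view shows the same layout, with pliers (297,365), burnisher (300,309), small punch (321,256), ring (338,210) and big punch (350,175).

Next I'll rectify both views to a top-down map in world coordinates.

```bash
cat > h.py <<'E'
import numpy as np, cv2
from rig import robot, eyes
def ray(d,uv,z):
    uv=np.atleast_2d(uv).astype(float); K,T=d["intrinsics"],d["T"]
    r=(np.c_[uv,np.ones(len(uv))]@np.linalg.inv(K).T)@T[:3,:3].T
    return T[:3,3]+r*((z-T[2,3])/r[:,2])[:,None]
def proj(d,P):
    P=np.atleast_2d(P); T=d["T"]; p=(P-T[:3,3])@T[:3,:3]@d["intrinsics"].T
    return p[:,:2]/p[:,2:]
def top(d,x0,x1,y0,y1,z,s):
    """top-down map: image right = -y world, up = +x world, s px per m"""
    w,h=int((y1-y0)*s),int((x1-x0)*s)
    c=np.float32([[0,0],[w,0],[w,h],[0,h]]); P=np.array([[x1,y1,z],[x1,y0,z],[x0,y0,z],[x0,y1,z]])
    H=cv2.getPerspectiveTransform(np.float32(proj(d,P)),c)
    return cv2.warpPerspective(d["frame"],H,(w,h),flags=cv2.INTER_CUBIC)[:,:,::-1].copy()
def grid(m,x1,y1,s,st=.1):
    for v in np.arange(-2,2,st):
        r=int((x1-v)*s); c=int((y1-v)*s)
        if 0<=r<m.shape[0]: cv2.line(m,(0,r),(m.shape[1],r),(0,255,255),1); cv2.putText(m,f'x{v:.1f}',(2,r-2),0,.4,(0,0,255),1)
        if 0<=c<m.shape[1]: cv2.line(m,(c,0),(c,m.shape[0]),(0,255,255),1); cv2.putText(m,f'y{v:.1f}',(c+2,10),0,.4,(0,0,255),1)
    return m
E
python3 - <<'E'
import numpy as np,cv2
from h import *
d={n:dict(np.load(f'pics/{n}0.npz')) for n in("scene","side")}
items=dict(big=((257,224),(350,175),.01),bamboo=((275,208),(350,197),.004),ring=((299,199),(338,210),.014),small=((335,181),(321,256),.008),burn=((368,160),(300,309),.009),pliers=((385,144),(297,365),.006),tb=((328,250),(277,181),.024),tp=((372,220),(257,217),.024),tpl=((405,192),(238,265),.024),tr=((430,172),(214,322),.024))
for k,(a,b,z) in items.items(): print(k,ray(d["scene"],a,z)[0].round(3),ray(d["side"],b,z)[0].round(3))
for n in d: cv2.imwrite(f'pics/top_{n}.png',grid(top(d[n],.25,.85,-.45,.45,.01,850),.85,.45,850))
E
```

```text
big [ 0.427 -0.31   0.01 ] [ 0.423 -0.31   0.01 ]
bamboo [ 0.405 -0.228  0.004] [ 0.405 -0.228  0.004]
ring [ 0.433 -0.159  0.014] [ 0.425 -0.163  0.014]
small [ 0.442 -0.013  0.008] [ 0.433 -0.004  0.008]
burn [0.441 0.154 0.009] [0.443 0.157 0.009]
pliers [0.416 0.284 0.006] [0.412 0.289 0.006]
tb [ 0.637 -0.252  0.024] [ 0.616 -0.219  0.024]
tp [ 0.646 -0.088  0.024] [ 0.626 -0.076  0.024]
tpl [0.639 0.078 0.024] [0.62  0.084 0.024]
tr [0.636 0.222 0.024] [0.617 0.245 0.024]
```

View pics/top_side.png

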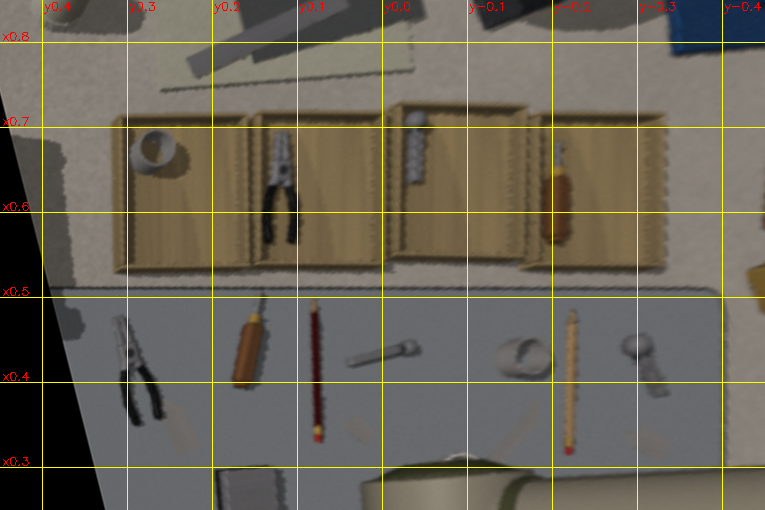

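View pics/top_scene.png

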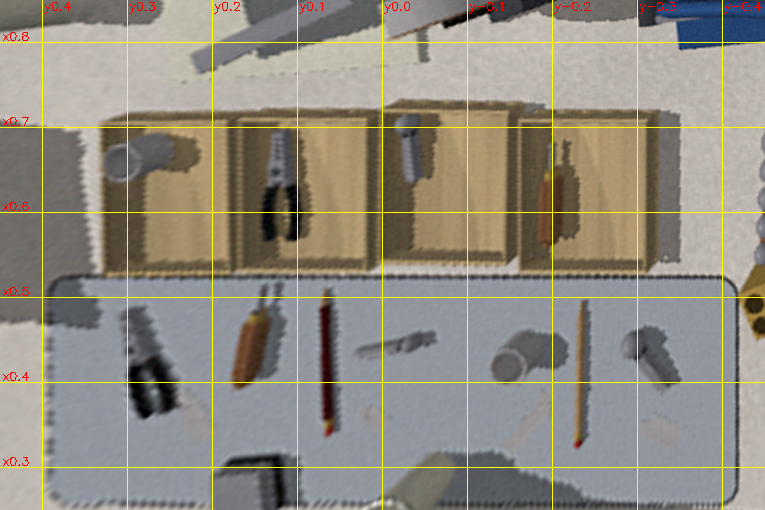

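The top-down maps show all trays with their length along world x and +x up. Tray centres are near y = -0.24 (burnisher), -0.08 (punch), 0.08 (pliers) and 0.24 (ring).

Possible confusions in the scene image:
- **Punches:** big punch at (257,224) with the 26 mm ball, small punch at (335,181). The rack of punches at (258,310) is not loose on the mat.
- **Ring:** (299,199), not the cup at (291,160).
- **Burnisher:** (368,160), not the bamboo stick (275,208) or the red pencil (347,168).
- **Burnisher tray:** plywood at (328,250), not the orange one at (147,247).

I'll move over the big punch and check it in the wrist camera.

servo_tool(deltas=[[[11.5, -5, 0], [0, 0, -0.15]], [[11.5, -5, 0], [0, 0, -0.15]], [[11.5, -5, 0], [0, 0, -0.15]], [[11.5, -5, 0], [0, 0, -0.15]], [[11.5, -5, 0], [0, 0, -0.15]], [[11.5, -5, 0], [0, 0, -0.15]], [[11.5, -5, 0], [0, 0, -0.15]], [[11.5, -5, 0], [0, 0, -0.15]]])

```text
time_s: 0.9
eef_pos: [0.4036, -0.3168, 0.2385]
tcp_rot: [-0.0, 0.974, 0.228, -0.0]
ft_force: [-0.8, -0.8, -0.0]
width: 0.0881
gripper_force: 0.0
```

```bash
cat >> h.py <<'E'
def go(x,y,z,yaw):
    """print shift (25 mm units, tool axes) and turn to reach TCP x,y,z with tool-x heading yaw (deg), tool down"""
    from scipy.spatial.transform import Rotation as R
    o=robot.get_obs(); w=o["tcp_rot"]; Rc=R.from_quat([*w[1:],w[0]])
    a=np.radians(yaw); Rt=R.from_matrix([[np.cos(a),np.sin(a),0],[np.sin(a),-np.cos(a),0],[0,0,-1]])
    print('shift',(Rc.inv().apply(np.array([x,y,z])-o["eef_pos"])/.025).round(2),'turn',(Rc.inv()*Rt).as_rotvec().round(3))
def st():
    o=robot.get_obs(); w=o["tcp_rot"]
    print('t',round(o["time_s"],1),'tcp',np.round(o["eef_pos"],4),'yaw',round(np.degrees(2*np.arctan2(w[2],w[1])),1),'w',round(o["width"],4),'q',np.round(o["q"],2))
E
python3 - <<'E'
from h import *
st()
d=eyes.get_image("wrist"); np.savez('pics/w1.npz',**d); print(d["T"].round(3).tolist(),d["intrinsics"][0,0])
cv2.imwrite('pics/w1.png',d["frame"][:,:,::-1])
E
```

```text
t 0.9 tcp [ 0.4036 -0.3168  0.2385] yaw 26.4 w 0.0881 q [-0.9   0.32  1.4  -0.    1.43  0.21]
[[0.444, -0.861, -0.246, 0.467], [-0.896, -0.428, -0.121, -0.285], [-0.001, 0.274, -0.962, 0.385], [0.0, 0.0, 0.0, 1.0]] 281.5747478557111
```

View pics/w1.png

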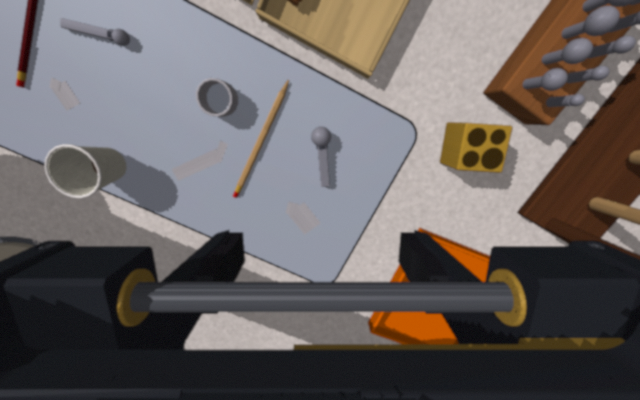

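The wrist view shows the big punch with its ball at (321,136) and shank end at (327,186). The ring's rim is at (217,97), the pale cup at (75,170), and the small punch in the far left corner with its ball at (120,36). This is the large ball on a square shank, so it's the right piece.

```bash
python3 - <<'E'
from h import *
d=dict(np.load('pics/w1.npz'))
b=ray(d,(321,136),.013)[0]; e=ray(d,(326.5,184),.010)[0]
v=(b-e)[:2]; yaw=np.degrees(np.arctan2(v[1],v[0])); u=v/np.linalg.norm(v); print(b,e,np.linalg.norm(v),yaw)
o=b[:2]-.022*u; g=o-.008*u; print('origin',o,'grasp',g); go(*g,.10,yaw); go(*g,.004,yaw)
# side/scene cross-check of ball
for n,p in(("side",(340,175.5)),("scene",(265,224))):
    D=dict(np.load(f'pics/{n}0.npz')); print(n,proj(D,b),proj(D,e))
E
```

```text
[ 0.44622398 -0.29471909  0.013     ] [ 0.39190472 -0.33001088  0.01      ] 0.0647772532067773 33.01220809192483
origin [ 0.42777578 -0.30670508] grasp [ 0.42106735 -0.31106362]
shift [0.78 0.08 5.54] turn [-0.     0.001 -0.117]
shift [0.79 0.08 9.38] turn [-0.     0.001 -0.117]
side [[341.01561924 176.29610919]] [[361.69872751 172.15071359]]
scene [[265.7603487  223.88431159]] [[243.11308998 221.212256  ]]
```

servo_tool(deltas=[[[0.8, 0.1, 2], [0, 0, -0.1]], [[0.8, 0.1, 4], [0, 0, -0.1]], [[0.8, 0.1, 6], [0, 0, -0.1]], [[0.8, 0.1, 7.5], [0, 0, -0.1]], [[0.8, 0.1, 8.5], [0, 0, -0.1]], [[0.8, 0.1, 9.3], [0, 0, -0.1]], [[0.8, 0.1, 9.3], [0, 0, -0.1]]], gripper=0.5)

```text
time_s: 1.65
eef_pos: [0.4197, -0.3119, 0.004]
tcp_rot: [-0.002, 0.962, 0.274, -0.001]
ft_force: [-0.5, -0.4, 0.1]
width: 0.0442
gripper_force: 0.0
```

servo_tool(deltas=[[[0, 0, 0], [0, 0, 0]], [[0, 0, 0], [0, 0, 0]], [[0, 0, 0], [0, 0, 0]], [[0, 0, 0], [0, 0, 0]], [[0, 0, 0], [0, 0, 0]], [[0, 0, 0], [0, 0, 0]]], gripper=0)

```text
time_s: 2.25
eef_pos: [0.4221, -0.3116, 0.0068]
tcp_rot: [0.001, 0.961, 0.275, 0.0]
ft_force: [-1.0, -0.1, 5.6]
width: 0.0116
gripper_force: 29.8
```

servo_tool(deltas=[[[0, 0, -1], [0, 0, 0]], [[0, 0, -2.5], [0, 0, 0]], [[0, 0, -4], [0, 0, 0]], [[0, 0, -4], [0, 0, 0]]])

```text
time_s: 2.65
eef_pos: [0.4231, -0.3126, 0.1103]
tcp_rot: [0.004, 0.961, 0.275, 0.002]
ft_force: [-0.1, 0.1, -2.5]
width: 0.0116
gripper_force: 29.8
```

```bash
python3 - <<'E'
from h import *
m=[]
for n in("side","scene"):
    D=dict(np.load(f'pics/{n}0.npz')); m.append(grid(top(D,.51,.75,-.33,.33,.024,1200),.75,.33,1200,.05))
cv2.imwrite('pics/trays.png',np.vstack(m)); st()
E
```

```text
t 2.6 tcp [ 0.4231 -0.3126  0.1103] yaw 32.0 w 0.0116 q [-0.86  0.47  1.56  0.    1.1   0.15]
```

View pics/trays.png

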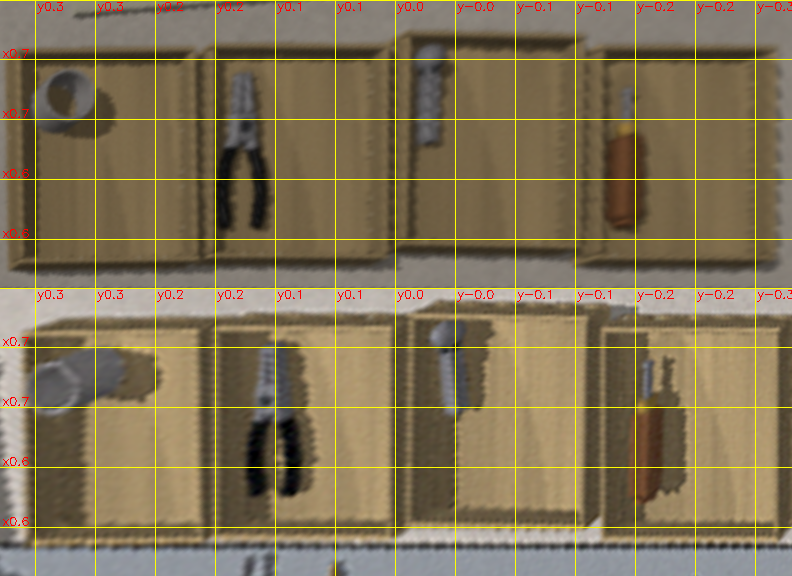

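The map shows the tray rims in both views. Averaging the two gives these centres: punches (.635,-.083), pliers (.625,.077), burnishers (.624,-.242), rings (.625,.236), all with yaw near 0.

```bash
python3 - <<'E'
from h import *
go(.63,-.115,.11,0)
E
```

```text
shift [ 1.121e+01 -2.320e+00  1.000e-02] turn [ 0.007 -0.003  0.558]
```

servo_tool(deltas=[[[1, -0.2, 0], [0, 0, 0.05]], [[2.6, -0.5, 0], [0, 0, 0.13]], [[4.4, -0.9, 0], [0, 0, 0.22]], [[6.2, -1.3, 0], [0, 0, 0.31]], [[8, -1.7, 0], [0, 0, 0.4]], [[9.6, -2, 0], [0, 0, 0.48]], [[10.7, -2.2, 0], [0, 0, 0.53]], [[11.2, -2.3, 0], [0, 0, 0.56]]])

```text
time_s: 3.45
eef_pos: [0.6299, -0.1118, 0.1045]
tcp_rot: [-0.001, 1.0, -0.001, -0.001]
ft_force: [-0.0, -0.3, -1.9]
width: 0.0116
gripper_force: 29.8
```

servo_tool(deltas=[[[0, 0, 0.5], [0, 0, 0]], [[0, 0, 1.3], [0, 0, 0]], [[0, 0, 2.1], [0, 0, 0]], [[0, 0, 2.7], [0, 0, 0]], [[0, 0, 3], [0, 0, 0]], [[0, 0, 3], [0, 0, 0]]])

```text
time_s: 4.05
eef_pos: [0.6277, -0.1146, 0.0294]
tcp_rot: [-0.001, 1.0, -0.001, -0.002]
ft_force: [1.0, 0.9, -1.9]
width: 0.0116
gripper_force: 29.8
```

```bash
python3 - <<'E'
from h import *
st()
d=eyes.get_image("wrist"); np.savez('pics/w2.npz',**d)
cv2.imwrite('pics/w2.png',d["frame"][:,:,::-1]); go(.63,-.115,.012,0)
E
```

```text
t 4.0 tcp [ 0.6277 -0.1146  0.0294] yaw -0.1 w 0.0116 q [-0.37  0.74  1.3  -0.    1.11  1.21]
shift [0.07 0.01 0.74] turn [-0.     0.001 -0.002]
```

View pics/w2.png

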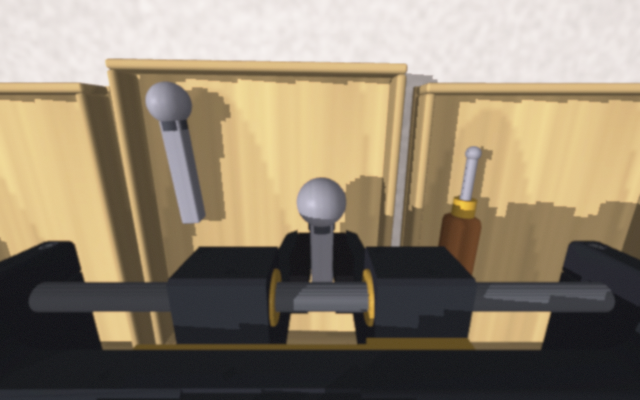

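The wrist view shows the punch held at (322,205), above the free part of the punch tray, parallel to the middle punch at (170,150). I'll lower it and release.

servo_tool(deltas=[[[0, 0, 0.25], [0, 0, 0]], [[0, 0, 0.45], [0, 0, 0]], [[0, 0, 0.6], [0, 0, 0]], [[0, 0, 0.68], [0, 0, 0]], [[0, 0, 0.72], [0, 0, 0]], [[0, 0, 0.72], [0, 0, 0]]])

```text
time_s: 4.7
eef_pos: [0.6289, -0.1143, 0.0132]
tcp_rot: [-0.0, 1.0, -0.001, 0.0]
ft_force: [0.7, -0.9, -0.7]
width: 0.0116
gripper_force: 29.8
```

servo_tool(deltas=[[[0, 0, 0.06], [0, 0, 0]], [[0, 0, 0.06], [0, 0, 0]], [[0, 0, 0.06], [0, 0, 0]]])

```text
time_s: 5.0
eef_pos: [0.6291, -0.1144, 0.012]
tcp_rot: [0.0, 1.0, -0.001, 0.0]
ft_force: [0.3, 0.5, 1.1]
width: 0.0116
gripper_force: 29.8
```

servo_tool(deltas=[[[0, 0, 0], [0, 0, 0]], [[0, 0, 0], [0, 0, 0]], [[0, 0, 0], [0, 0, 0]], [[0, 0, -1], [0, 0, 0]], [[0, 0, -2.5], [0, 0, 0]], [[0, 0, -4.5], [0, 0, 0]], [[0, 0, -6.5], [0, 0, 0]]], gripper=0.25)

```text
time_s: 5.7
eef_pos: [0.6285, -0.1142, 0.1759]
tcp_rot: [-0.0, 1.0, -0.001, -0.0]
ft_force: [0.3, 0.2, 0.9]
width: 0.0217
gripper_force: 0.0
```

```bash
python3 - <<'E'
from h import *
st(); d=dict(np.load('pics/w1.npz'))
# ring: centre of upper rim z=.029
print('ring',ray(d,(217,97),.028)[0]); 
go(.43,-.13,.22,0)
E
```

```text
t 5.7 tcp [ 0.6285 -0.1142  0.1759] yaw -0.1 w 0.0217 q [-0.36  0.58  1.13 -0.    1.43  1.21]
ring [ 0.43271147 -0.16256754  0.028     ]
shift [-7.94  0.65 -1.76] turn [-0.     0.001 -0.002]
```

servo_tool(deltas=[[[-10, -1.4, -1.7], [0, 0, 0]], [[-10, -1.4, -1.7], [0, 0, 0]], [[-10, -1.4, -1.7], [0, 0, 0]], [[-10, -1.4, -1.7], [0, 0, 0]], [[-10, -1.4, -1.7], [0, 0, 0]], [[-10, -1.4, -1.7], [0, 0, 0]], [[-10, -1.4, -1.7], [0, 0, 0]], [[-10, -1.4, -1.7], [0, 0, 0]]], gripper=0.85)

```text
time_s: 6.5
eef_pos: [0.38, -0.0792, 0.2169]
tcp_rot: [0.0, 1.0, -0.001, 0.0]
ft_force: [0.3, -0.5, 0.9]
width: 0.0751
gripper_force: 0.0
```

```bash
python3 - <<'E'
from h import *
st()
d=eyes.get_image("wrist"); np.savez('pics/w3.npz',**d)
cv2.imwrite('pics/w3.png',d["frame"][:,:,::-1])
E
```

```text
t 6.5 tcp [ 0.38   -0.0792  0.2169] yaw -0.1 w 0.0751 q [-0.51  0.11  1.74  0.    1.29  1.06]
```

View pics/w3.png

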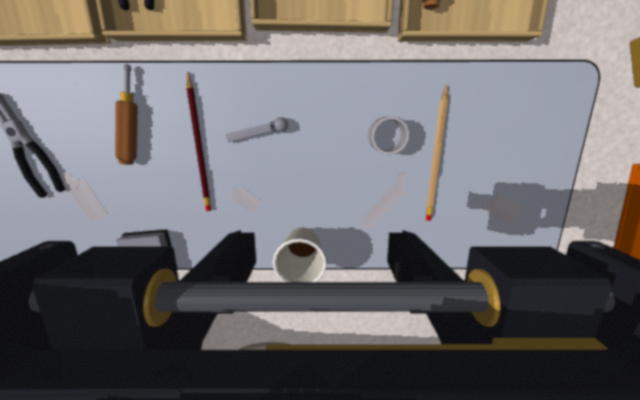

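The wrist view shows the ring rim centred at (389,134) with the bamboo stick at (440,140) beside it. The small punch has its ball at (280,125) and shank end at (229,137). The burnisher handle is at (126,132) with its nose at (127,67), the pliers joint at (12,130), and the cup at (300,260).

```bash
python3 - <<'E'
from h import *
d=dict(np.load('pics/w3.npz'))
r=ray(d,(389,134),.028)[0]; print('ring',r)
b=ray(d,(280,125),.009)[0]; e=ray(d,(229,137),.007)[0]; v=(b-e)[:2]; u=v/np.linalg.norm(v)
print('small ball',b,'len',np.linalg.norm(v),'yaw',np.degrees(np.arctan2(*v[::-1])),'origin',b[:2]-.025*u)
n=ray(d,(127,67),.009)[0]; e=ray(d,(126,163),.012)[0]; v=(n-e)[:2]; print('burn nose',n,'end',e,np.linalg.norm(v),np.degrees(np.arctan2(*v[::-1])), 'c',ray(d,(126,132),.018)[0])
go(r[0],r[1],.008,45)
E
```

```text
ring [ 0.43234668 -0.15758731  0.028     ]
small ball [ 0.44240145 -0.02852087  0.009     ] len 0.06572225931215053 yaw -77.45932198153086 origin [ 0.43697313 -0.00411732]
burn nose [0.50788047 0.14560773 0.009     ] end [0.39690157 0.16617978 0.012     ] 0.1128695123503974 -10.5016575872852 c [0.43506043 0.15480299 0.018     ]
shift [2.09 3.13 8.34] turn [ 0.    -0.    -0.787]
```

servo_tool(deltas=[[[2.1, 3.2, 0], [0, 0, -0.79]], [[2.1, 3.2, 1], [0, 0, -0.79]], [[2.1, 3.2, 2], [0, 0, -0.79]], [[2.1, 3.2, 3], [0, 0, -0.79]], [[2.1, 3.2, 4], [0, 0, -0.79]], [[2.1, 3.2, 5], [0, 0, -0.79]], [[2.1, 3.2, 5.5], [0, 0, -0.79]]], gripper=0.75)

```text
time_s: 7.25
eef_pos: [0.4316, -0.1587, 0.0765]
tcp_rot: [-0.002, 0.923, 0.385, -0.001]
ft_force: [0.9, -1.0, 1.0]
width: 0.066
gripper_force: 0.0
```

servo_tool(deltas=[[[0, 0, 0.8], [0, 0, 0]], [[0, 0, 1.6], [0, 0, 0]], [[0, 0, 2.3], [0, 0, 0]], [[0, 0, 2.7], [0, 0, 0]], [[0, 0, 2.8], [0, 0, 0]]])

```text
time_s: 7.75
eef_pos: [0.4315, -0.1588, 0.0078]
tcp_rot: [-0.001, 0.923, 0.384, -0.001]
ft_force: [-0.2, -0.3, -0.0]
width: 0.066
gripper_force: 0.0
```

servo_tool(deltas=[[[0, 0, 0], [0, 0, 0]], [[0, 0, 0], [0, 0, 0]], [[0, 0, 0], [0, 0, 0]], [[0, 0, 0], [0, 0, 0]], [[0, 0, 0], [0, 0, 0]]], gripper=0)

```text
time_s: 8.25
eef_pos: [0.4317, -0.1591, 0.0098]
tcp_rot: [0.001, 0.923, 0.384, 0.0]
ft_force: [0.6, 1.5, 4.7]
width: 0.0436
gripper_force: 30.0
```

servo_tool(deltas=[[[0, 0, -1], [0, 0, 0]], [[0, 0, -2.5], [0, 0, 0]], [[0, 0, -4], [0, 0, 0]], [[0, 0, -4.5], [0, 0, 0]], [[0, 0, -4.5], [0, 0, 0]]])

```text
time_s: 8.75
eef_pos: [0.4319, -0.1593, 0.1234]
tcp_rot: [0.002, 0.923, 0.384, 0.001]
ft_force: [0.0, -0.3, -1.8]
width: 0.0435
gripper_force: 30.0
```

```bash
python3 - <<'E'
from h import *
st(); go(.59,.215,.12,45)
E
```

```text
t 8.8 tcp [ 0.4319 -0.1593  0.1234] yaw 45.1 w 0.0435 q [-0.61  0.36  1.72 -0.    1.06  0.17]
shift [15.07 -6.08  0.12] turn [ 0.004 -0.001  0.002]
```

servo_tool(deltas=[[[1, -0.4, 0], [0, 0, 0]], [[2.6, -1, 0], [0, 0, 0]], [[4.4, -1.8, 0], [0, 0, 0]], [[6.2, -2.5, 0], [0, 0, 0]], [[8, -3.2, 0], [0, 0, 0]], [[9.8, -3.9, 0], [0, 0, 0]], [[11.6, -4.7, 0], [0, 0, 0]], [[13.2, -5.3, 0], [0, 0, 0]]])

```text
time_s: 9.55
eef_pos: [0.5699, 0.1709, 0.12]
tcp_rot: [-0.0, 0.923, 0.384, -0.001]
ft_force: [0.9, -0.8, 0.3]
width: 0.0433
gripper_force: 30.0
```

servo_tool(deltas=[[[1.2, -0.5, 0], [0, 0, 0]], [[1.9, -0.8, 0.3], [0, 0, 0]], [[1.9, -0.8, 1], [0, 0, 0]], [[1.9, -0.8, 1.9], [0, 0, 0]], [[1.9, -0.8, 2.7], [0, 0, 0]], [[1.9, -0.8, 3.3], [0, 0, 0]], [[1.9, -0.8, 3.6], [0, 0, 0]], [[1.9, -0.8, 3.6], [0, 0, 0]]])

```text
time_s: 10.35
eef_pos: [0.5887, 0.2161, 0.0299]
tcp_rot: [-0.0, 0.923, 0.384, -0.002]
ft_force: [0.8, -1.1, 0.1]
width: 0.0437
gripper_force: 30.0
```

```bash
python3 - <<'E'
from h import *
st(); go(.59,.215,.0145,45)
d=eyes.get_image("wrist"); np.savez('pics/w4.npz',**d)
cv2.imwrite('pics/w4.png',d["frame"][:,:,::-1])
E
```

```text
t 10.3 tcp [0.5887 0.2161 0.0299] yaw 45.1 w 0.0437 q [ 0.16  0.72  1.33 -0.    1.09  0.95]
shift [0.01 0.07 0.61] turn [-0.002  0.003  0.002]
```

View pics/w4.png

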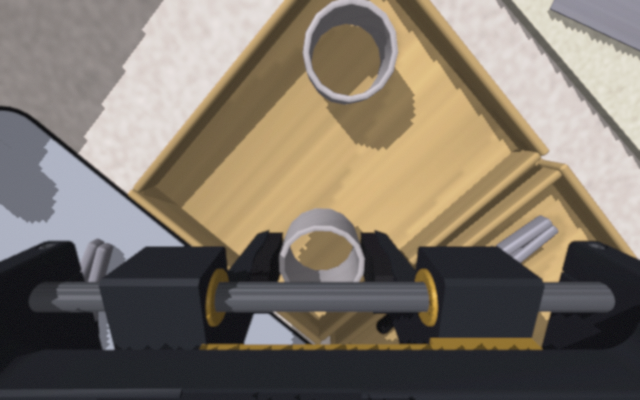

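The view shows the existing ring at (350,50) and the held ring at (322,250) inside the tray. The tray's opposite rim corners are at (133,192) and (547,152). I'll check the clearance from those corners.

```bash
python3 - <<'E'
from h import *
d=dict(np.load('pics/w4.npz')); p=ray(d,[(133,192),(547,153)],.024); print(p,p.mean(0))
E
```

```text
[[0.53589663 0.31241324 0.024     ]
 [0.71167918 0.1679728  0.024     ]] [0.6237879  0.24019302 0.024     ]
```

servo_tool(deltas=[[[0, 0.1, 0.25], [0, 0, 0]], [[0, 0.1, 0.42], [0, 0, 0]], [[0, 0.1, 0.54], [0, 0, 0]], [[0, 0.1, 0.6], [0, 0, 0]], [[0, 0.1, 0.63], [0, 0, 0]], [[0, 0.1, 0.63], [0, 0, 0]]])

```text
time_s: 11.0
eef_pos: [0.5913, 0.2145, 0.016]
tcp_rot: [-0.0, 0.923, 0.384, 0.0]
ft_force: [-0.5, -0.3, -1.4]
width: 0.0434
gripper_force: 30.0
```

servo_tool(deltas=[[[0, 0, 0.04], [0, 0, 0]], [[0, 0, 0.07], [0, 0, 0]], [[0, 0, 0.07], [0, 0, 0]], [[0, 0, 0.07], [0, 0, 0]]])

```text
time_s: 11.4
eef_pos: [0.5914, 0.2146, 0.0148]
tcp_rot: [0.0, 0.923, 0.384, 0.0]
ft_force: [-1.7, -0.9, 6.2]
width: 0.0439
gripper_force: 30.0
```

servo_tool(deltas=[[[0, 0, 0], [0, 0, 0]], [[0, 0, 0], [0, 0, 0]], [[0, 0, 0], [0, 0, 0]], [[0, 0, -0.8], [0, 0, 0]], [[0, 0, -2], [0, 0, 0]], [[0, 0, -4], [0, 0, 0]], [[0, 0, -5], [0, 0, 0]]], gripper=0.65)

```text
time_s: 12.1
eef_pos: [0.5922, 0.2147, 0.143]
tcp_rot: [0.001, 0.923, 0.384, 0.002]
ft_force: [0.7, 0.3, -0.2]
width: 0.0575
gripper_force: 0.0
```

```bash
python3 - <<'E'
from h import *
st(); go(.40,.2,.2,15)
E
```

```text
t 12.1 tcp [0.5922 0.2147 0.143 ] yaw 45.1 w 0.0575 q [0.16 0.59 1.21 0.   1.33 0.94]
shift [-5.83 -5.03 -2.32] turn [ 0.002 -0.004  0.526]
```

servo_tool(deltas=[[[-5.8, -5, -2.3], [0, 0, 0.53]], [[-5.8, -5, -2.3], [0, 0, 0.53]], [[-5.8, -5, -2.3], [0, 0, 0.53]], [[-5.8, -5, -2.3], [0, 0, 0.53]], [[-5.8, -5, -2.3], [0, 0, 0.53]], [[-5.8, -5, -2.3], [0, 0, 0.53]], [[-5.8, -5, -2.3], [0, 0, 0.53]]])

```text
time_s: 12.8
eef_pos: [0.4014, 0.1999, 0.1965]
tcp_rot: [-0.0, 0.992, 0.129, 0.0]
ft_force: [0.4, -0.1, 0.1]
width: 0.0574
gripper_force: 0.0
```

```bash
python3 - <<'E'
from h import *
st()
d=eyes.get_image("wrist"); np.savez('pics/w5.npz',**d)
cv2.imwrite('pics/w5.png',d["frame"][:,:,::-1])
E
```

```text
t 12.8 tcp [0.4014 0.1999 0.1965] yaw 14.8 w 0.0574 q [ 0.2   0.24  1.64 -0.    1.26  1.51]
```

View pics/w5.png

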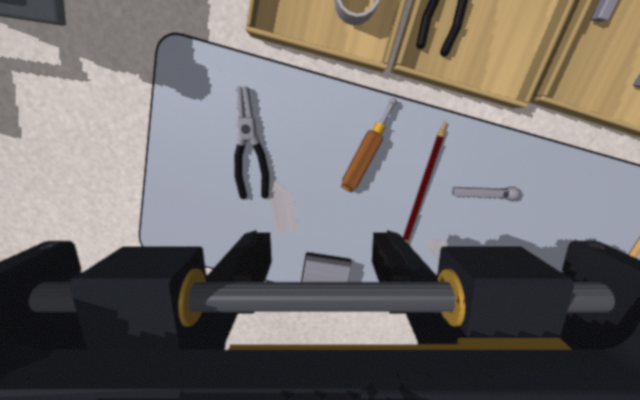

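The wrist view shows the pliers with jaw tip (241,88), joint (246,129) and handle ends (240,197) and (267,195). The burnisher has its nose at (394,102), ferrule (378,130) and handle end (348,187). The small punch has its ball at (513,194) and shank end at (455,190).

```bash
python3 - <<'E'
from h import *
d=dict(np.load('pics/w5.npz'))
def ln(a,b,za,zb):
    p,q=ray(d,a,za)[0],ray(d,b,zb)[0]; v=(p-q)[:2]; L=np.linalg.norm(v); return p[:2],q[:2],v/L,L,np.degrees(np.arctan2(*v[::-1]))
a,b,u,L,y=ln((241.5,88),(253.5,197),.0055,.0055); j=ray(d,(246,129),.011)[0]
print('pliers',a,b,L,y,'joint from tip',a-.046*u,'pin',j)
a,b,u,L,yb=ln((394,101),(348.5,188),.009,.009); print('burn',a,b,L,yb,'origin',(a-.077*u+b+.040*u)/2, ray(d,(363,160),.018)[0])
a,b,u,L,ys=ln((513,194),(455,190),.009,.006); print('small',a,b,L,ys,'origin',a-.025*u)
g=j[:2]; go(j[0],j[1],.004,y)
E
```

```text
pliers [0.47790212 0.31309055] [0.35631689 0.27582804] 0.12716706873582567 17.038855667025086 joint from tip [0.43392124 0.29961163] pin [0.43567662 0.29865776 0.011     ]
burn [0.50793264 0.14399568] [0.39830012 0.16521106] 0.1116663826578995 -10.952140244427337 origin [0.43495334 0.15811817] [0.4365035  0.15977214 0.018     ]
small [ 0.44247298 -0.0322001 ] [0.42869983 0.03694367] 0.07050220525161985 -78.73437962147945 origin [ 0.43758904 -0.0076818 ]
shift [ 2.33 -3.47  7.69] turn [-0.    0.   -0.04]
```

servo_tool(deltas=[[[2.3, -3.5, 1], [0, 0, -0.03]], [[2.3, -3.5, 2.5], [0, 0, -0.03]], [[2.3, -3.5, 4], [0, 0, -0.03]], [[2.3, -3.5, 5.5], [0, 0, -0.03]], [[2.3, -3.5, 6.7], [0, 0, -0.03]], [[2.3, -3.5, 7.4], [0, 0, -0.03]], [[2.3, -3.5, 7.65], [0, 0, -0.03]], [[2.3, -3.5, 7.65], [0, 0, -0.03]]], gripper=0.5)

```text
time_s: 13.65
eef_pos: [0.434, 0.299, 0.0045]
tcp_rot: [0.0, 0.99, 0.143, -0.001]
ft_force: [-0.5, -0.1, 0.1]
width: 0.0439
gripper_force: 0.0
```

servo_tool(deltas=[[[0, 0, 0], [0, 0, 0]], [[0, 0, 0], [0, 0, 0]], [[0, 0, 0], [0, 0, 0]], [[0, 0, 0], [0, 0, 0]], [[0, 0, 0], [0, 0, 0]]], gripper=0)

```text
time_s: 14.15
eef_pos: [0.4341, 0.2993, 0.0062]
tcp_rot: [-0.0, 0.99, 0.143, 0.001]
ft_force: [-0.5, -0.1, 7.2]
width: 0.0193
gripper_force: 29.4
```

servo_tool(deltas=[[[0, 0, -0.6], [0, 0, 0]], [[0, 0, -1.8], [0, 0, 0]], [[0, 0, -3.2], [0, 0, 0]], [[0, 0, -4], [0, 0, 0]], [[0, 0, -4], [0, 0, 0]]])

```text
time_s: 14.65
eef_pos: [0.4347, 0.2997, 0.1079]
tcp_rot: [-0.001, 0.99, 0.143, 0.003]
ft_force: [0.2, 0.2, -1.7]
width: 0.0192
gripper_force: 29.3
```

```bash
python3 - <<'E'
from h import *
st(); go(.625+.022,.077-.03,.105,0)
E
```

```text
t 14.7 tcp [0.4347 0.2997 0.1079] yaw 16.5 w 0.0192 q [0.38 0.48 1.56 0.   1.1  1.66]
shift [ 5.27 12.1   0.14] turn [-0.001 -0.005  0.288]
```

servo_tool(deltas=[[[0.4, 1, 0], [0, 0, 0.02]], [[1.1, 2.6, 0], [0, 0, 0.06]], [[1.9, 4.4, 0], [0, 0, 0.1]], [[2.7, 6.2, 0], [0, 0, 0.15]], [[3.5, 8, 0], [0, 0, 0.19]], [[4.2, 9.8, 0], [0, 0, 0.23]], [[4.9, 11.3, 0], [0, 0, 0.27]], [[5.3, 12.1, 0], [0, 0, 0.29]]])

```text
time_s: 15.45
eef_pos: [0.6477, 0.0437, 0.1033]
tcp_rot: [0.0, 1.0, -0.003, -0.001]
ft_force: [0.3, 0.1, -0.9]
width: 0.0194
gripper_force: 29.3
```

servo_tool(deltas=[[[0, 0, 0.5], [0, 0, 0]], [[0, 0, 1.3], [0, 0, 0]], [[0, 0, 2.1], [0, 0, 0]], [[0, 0, 2.7], [0, 0, 0]], [[0, 0, 3], [0, 0, 0]], [[0, 0, 3], [0, 0, 0]]])

```text
time_s: 16.05
eef_pos: [0.6453, 0.0475, 0.0286]
tcp_rot: [-0.0, 1.0, -0.001, -0.002]
ft_force: [-0.6, -0.4, 0.1]
width: 0.0194
gripper_force: 29.3
```

```bash
python3 - <<'E'
from h import *
st(); go(.647,.047,.0105,0)
d=eyes.get_image("wrist"); np.savez('pics/w6.npz',**d)
cv2.imwrite('pics/w6.png',d["frame"][:,:,::-1])
E
```

```text
t 16.1 tcp [0.6453 0.0475 0.0286] yaw -0.1 w 0.0194 q [-0.11  0.75  1.27  0.    1.13  1.46]
shift [0.07 0.02 0.72] turn [-0.     0.004 -0.001]
```

View pics/w6.png

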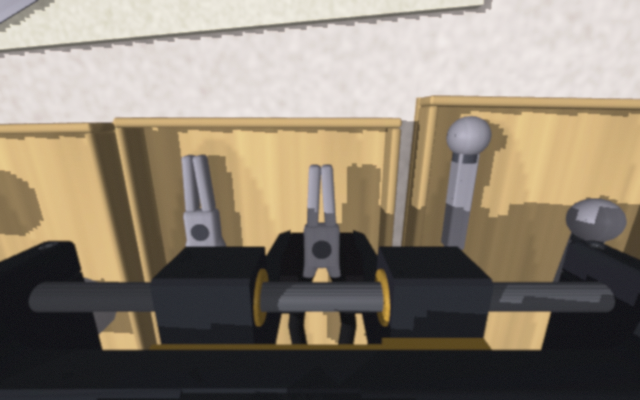

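The view shows the held pliers at (321,230), parallel to the existing pair at (200,210) and clear of both it and the right wall. Lowering now.

servo_tool(deltas=[[[0, 0, 0.25], [0, 0, 0]], [[0, 0, 0.45], [0, 0, 0]], [[0, 0, 0.6], [0, 0, 0]], [[0, 0, 0.68], [0, 0, 0]], [[0, 0, 0.72], [0, 0, 0]], [[0, 0, 0.72], [0, 0, 0]]])

```text
time_s: 16.7
eef_pos: [0.6466, 0.0467, 0.0125]
tcp_rot: [-0.0, 1.0, -0.001, 0.0]
ft_force: [-0.1, -0.0, -1.0]
width: 0.0194
gripper_force: 29.3
```

servo_tool(deltas=[[[0, 0, 0.05], [0, 0, 0]], [[0, 0, 0.09], [0, 0, 0]], [[0, 0, 0.09], [0, 0, 0]], [[0, 0, 0.09], [0, 0, 0]]])

```text
time_s: 17.1
eef_pos: [0.6469, 0.0467, 0.0113]
tcp_rot: [0.0, 1.0, -0.001, 0.001]
ft_force: [-2.3, 0.6, 5.0]
width: 0.0191
gripper_force: 29.4
```

servo_tool(deltas=[[[0, 0, 0], [0, 0, 0]], [[0, 0, 0], [0, 0, 0]], [[0, 0, 0], [0, 0, 0]], [[0, 0, -0.8], [0, 0, 0]], [[0, 0, -2], [0, 0, 0]], [[0, 0, -4], [0, 0, 0]], [[0, 0, -4], [0, 0, 0]]], gripper=0.3)

```text
time_s: 17.8
eef_pos: [0.6494, 0.0465, 0.1168]
tcp_rot: [0.001, 1.0, -0.001, 0.006]
ft_force: [0.1, 0.2, -0.3]
width: 0.0263
gripper_force: 0.0
```

```bash
python3 - <<'E'
from h import *
st(); go(.436,.159,.10,-10.8)
E
```

```text
t 17.8 tcp [0.6494 0.0465 0.1168] yaw -0.1 w 0.0263 q [-0.11  0.65  1.18  0.    1.3   1.46]
shift [-8.55 -4.48  0.57] turn [ 0.    -0.012  0.186]
```

servo_tool(deltas=[[[-8.5, -4.5, 0.6], [0, 0, 0.19]], [[-8.5, -4.5, 0.6], [0, 0, 0.19]], [[-8.5, -4.5, 0.6], [0, 0, 0.19]], [[-8.5, -4.5, 0.6], [0, 0, 0.19]], [[-8.5, -4.5, 0.6], [0, 0, 0.19]], [[-8.5, -4.5, 0.6], [0, 0, 0.19]], [[-8.5, -4.5, 0.6], [0, 0, 0.19]]], gripper=0.5)

```text
time_s: 18.5
eef_pos: [0.4346, 0.1599, 0.0953]
tcp_rot: [-0.0, 0.995, -0.095, 0.0]
ft_force: [0.9, -0.4, 1.0]
width: 0.0439
gripper_force: 0.0
```

```bash
python3 - <<'E'
from h import *
st(); go(.436,.159,.006,-10.8)
E
```

```text
t 18.5 tcp [0.4346 0.1599 0.0953] yaw -10.9 w 0.0439 q [ 0.1   0.4   1.75 -0.    0.99  1.86]
shift [0.06 0.03 3.57] turn [-0.    -0.001 -0.003]
```

servo_tool(deltas=[[[0, 0, 0.8], [0, 0, 0]], [[0, 0, 1.8], [0, 0, 0]], [[0, 0, 2.7], [0, 0, 0]], [[0, 0, 3.3], [0, 0, 0]], [[0, 0, 3.5], [0, 0, 0]], [[0, 0, 3.5], [0, 0, 0]]])

```text
time_s: 19.1
eef_pos: [0.4352, 0.1592, 0.0073]
tcp_rot: [0.0, 0.995, -0.096, -0.0]
ft_force: [-0.7, 0.9, 0.2]
width: 0.0442
gripper_force: 0.0
```

servo_tool(deltas=[[[0, 0, 0], [0, 0, 0]], [[0, 0, 0], [0, 0, 0]], [[0, 0, 0], [0, 0, 0]], [[0, 0, 0], [0, 0, 0]], [[0, 0, 0], [0, 0, 0]]], gripper=0)

```text
time_s: 19.6
eef_pos: [0.4347, 0.1597, 0.0083]
tcp_rot: [-0.0, 0.995, -0.096, 0.001]
ft_force: [-0.5, 0.7, 6.2]
width: 0.0194
gripper_force: 30.0
```

servo_tool(deltas=[[[0, 0, -0.6], [0, 0, 0]], [[0, 0, -1.8], [0, 0, 0]], [[0, 0, -3.2], [0, 0, 0]], [[0, 0, -4], [0, 0, 0]], [[0, 0, -4], [0, 0, 0]]])

```text
time_s: 20.1
eef_pos: [0.4354, 0.1599, 0.11]
tcp_rot: [-0.001, 0.995, -0.096, 0.003]
ft_force: [0.1, 0.7, -1.1]
width: 0.0197
gripper_force: 30.0
```

```bash
python3 - <<'E'
from h import *
st(); go(.624-.018,-.242-.02,.11,0)
E
```

```text
t 20.1 tcp [0.4354 0.1599 0.11  ] yaw -11.0 w 0.0197 q [0.1  0.38 1.73 0.   1.03 1.86]
shift [ 9.92 15.26  0.02] turn [-0.001 -0.005 -0.192]
```

servo_tool(deltas=[[[0.6, 0.9, 0], [0, 0, -0.01]], [[1.5, 2.3, 0], [0, 0, -0.03]], [[2.5, 3.8, 0], [0, 0, -0.05]], [[3.5, 5.4, 0], [0, 0, -0.07]], [[4.5, 6.9, 0], [0, 0, -0.09]], [[5.5, 8.5, 0], [0, 0, -0.11]], [[6.5, 10, 0], [0, 0, -0.13]], [[7.5, 11.5, 0], [0, 0, -0.15]]])

```text
time_s: 20.9
eef_pos: [0.5634, -0.1601, 0.1062]
tcp_rot: [-0.001, 1.0, -0.021, -0.001]
ft_force: [0.7, -0.0, -0.3]
width: 0.0195
gripper_force: 30.0
```

```bash
python3 - <<'E'
from h import *
st(); go(.606,-.262,.035,0)
E
```

```text
t 20.9 tcp [ 0.5634 -0.1601  0.1062] yaw -2.4 w 0.0195 q [-0.48  0.57  1.39  0.    1.19  1.13]
shift [1.88 4.01 2.84] turn [-0.001  0.002 -0.042]
```

servo_tool(deltas=[[[0.8, 1.5, 0], [0, 0, -0.02]], [[1.5, 2.8, 0], [0, 0, -0.04]], [[1.9, 3.8, 0], [0, 0, -0.04]], [[1.9, 4, 0.4], [0, 0, -0.04]], [[1.9, 4, 1.2], [0, 0, -0.04]], [[1.9, 4, 2], [0, 0, -0.04]], [[1.9, 4, 2.7], [0, 0, -0.04]], [[1.9, 4, 2.9], [0, 0, -0.04]]])

```text
time_s: 21.7
eef_pos: [0.605, -0.2584, 0.0318]
tcp_rot: [-0.002, 1.0, -0.001, -0.003]
ft_force: [0.7, -0.3, -0.2]
width: 0.0196
gripper_force: 30.0
```

```bash
python3 - <<'E'
from h import *
st(); go(.606,-.262,.0125,0)
d=eyes.get_image("wrist"); np.savez('pics/w7.npz',**d)
cv2.imwrite('pics/w7.png',d["frame"][:,:,::-1])
E
```

```text
t 21.7 tcp [ 0.605  -0.2584  0.0318] yaw -0.1 w 0.0196 q [-0.58  0.76  1.23  0.    1.16  0.99]
shift [0.04 0.15 0.77] turn [-0.004  0.005 -0.002]
```

View pics/w7.png

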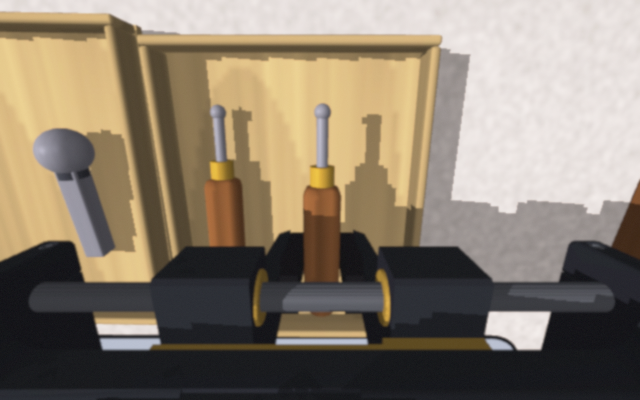

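The view shows the held burnisher at (321,200), parallel to the existing one at (222,190), with the right wall at x≈415. I'll shift it slightly right and lower it.

servo_tool(deltas=[[[0, 0.25, 0.3], [0, 0, 0]], [[0, 0.25, 0.5], [0, 0, 0]], [[0, 0.25, 0.62], [0, 0, 0]], [[0, 0.25, 0.7], [0, 0, 0]], [[0, 0.25, 0.73], [0, 0, 0]], [[0, 0.25, 0.73], [0, 0, 0]]])

```text
time_s: 22.35
eef_pos: [0.6068, -0.2664, 0.0171]
tcp_rot: [0.0, 1.0, -0.001, 0.0]
ft_force: [-0.5, -0.3, -0.2]
width: 0.0195
gripper_force: 30.0
```

servo_tool(deltas=[[[0, 0, 0.06], [0, 0, 0]], [[0, 0, 0.11], [0, 0, 0]], [[0, 0, 0.15], [0, 0, 0]], [[0, 0, 0.15], [0, 0, 0]]])

```text
time_s: 22.75
eef_pos: [0.6067, -0.2665, 0.0133]
tcp_rot: [0.0, 1.0, -0.001, 0.0]
ft_force: [-0.1, 1.4, 1.4]
width: 0.0198
gripper_force: 30.0
```

servo_tool(deltas=[[[0, 0, 0.03], [0, 0, 0]], [[0, 0, 0.03], [0, 0, 0]]])

```text
time_s: 22.95
eef_pos: [0.6068, -0.2665, 0.0134]
tcp_rot: [0.0, 1.0, -0.001, 0.0]
ft_force: [-2.7, 1.7, 7.0]
width: 0.0196
gripper_force: 30.0
```

servo_tool(deltas=[[[0, 0, 0], [0, 0, 0]], [[0, 0, 0], [0, 0, 0]], [[0, 0, 0], [0, 0, 0]], [[0, 0, -0.8], [0, 0, 0]], [[0, 0, -2], [0, 0, 0]], [[0, 0, -4], [0, 0, 0]], [[0, 0, -4], [0, 0, 0]]], gripper=0.35)

```text
time_s: 23.65
eef_pos: [0.6091, -0.2679, 0.1193]
tcp_rot: [0.003, 1.0, -0.001, 0.005]
ft_force: [-0.2, 0.3, -0.6]
width: 0.0306
gripper_force: 0.0
```

```bash
python3 - <<'E'
from h import *
st(); go(.4373,-.006,.10,102)
E
```

```text
t 23.6 tcp [ 0.6091 -0.2679  0.1193] yaw -0.1 w 0.0306 q [-0.59  0.67  1.13  0.    1.33  0.98]
shift [ -6.9  -10.47   0.63] turn [ 1.400e-02 -1.000e-03 -1.782e+00]
```

servo_tool(deltas=[[[-6.9, -10.6, 0.6], [0, 0, -1.78]], [[-6.9, -10.6, 0.6], [0, 0, -1.78]], [[-6.9, -10.6, 0.6], [0, 0, -1.78]], [[-6.9, -10.6, 0.6], [0, 0, -1.78]], [[-6.9, -10.6, 0.6], [0, 0, -1.78]], [[-6.9, -10.6, 0.6], [0, 0, -1.78]], [[-6.9, -10.6, 0.6], [0, 0, -1.78]], [[-6.9, -10.6, 0.6], [0, 0, -1.78]]], gripper=0.4)

```text
time_s: 24.45
eef_pos: [0.433, 0.0009, 0.0974]
tcp_rot: [-0.001, 0.823, 0.567, -0.0]
ft_force: [0.3, -0.5, 0.5]
width: 0.0351
gripper_force: 0.0
```

```bash
python3 - <<'E'
from h import *
st(); go(.4363,-.001,.10,102)
E
```

```text
t 24.4 tcp [0.433  0.0009 0.0974] yaw 69.1 w 0.0351 q [-0.27  0.36  1.82  0.    0.96  0.09]
shift [-0.03  0.15 -0.1 ] turn [-0.001 -0.    -0.574]
```

servo_tool(deltas=[[[0, 0.1, 0], [0, 0, -0.57]], [[0, 0.1, 0], [0, 0, -0.57]], [[0, 0.1, 0], [0, 0, -0.57]], [[0, 0.1, 0], [0, 0, -0.57]], [[0, 0.1, 0.4], [0, 0, -0.57]], [[0, 0.1, 1], [0, 0, -0.57]], [[0, 0.1, 1], [0, 0, -0.57]]])

```text
time_s: 25.15
eef_pos: [0.4362, -0.0018, 0.0708]
tcp_rot: [-0.002, 0.635, 0.772, -0.001]
ft_force: [-0.2, 0.9, 0.4]
width: 0.0352
gripper_force: 0.0
```

```bash
python3 - <<'E'
from h import *
st(); go(.4363,-.001,.005,102)
d=eyes.get_image("wrist"); np.savez('pics/w8.npz',**d)
cv2.imwrite('pics/w8.png',d["frame"][:,:,::-1])
E
```

```text
t 25.1 tcp [ 0.4362 -0.0018  0.0708] yaw 101.1 w 0.0352 q [-0.28  0.41  1.85  0.    0.89 -0.47]
shift [0.03 0.02 2.63] turn [-0.003 -0.002 -0.016]
```

View pics/w8.png

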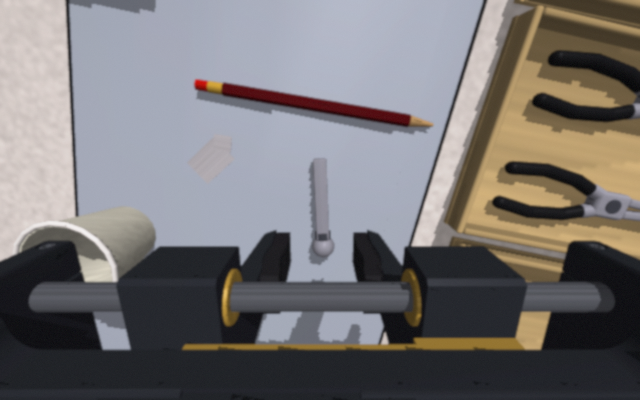

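The view shows the small punch between the fingers, shank end (319,160) and ball (322,245), and both pairs of pliers lying properly in their tray on the right. The cup at (75,255) is near the gripper body, so I'll triangulate it before descending.

```bash
python3 - <<'E'
from h import *
d=dict(np.load('pics/w8.npz'))
b=ray(d,(322,245),.009)[0]; e=ray(d,(319,160),.009)[0]; v=(b-e)[:2]; u=v/np.linalg.norm(v)
print('ball',b,np.linalg.norm(v),np.degrees(np.arctan2(*v[::-1])),'grasp',b[:2]-.030*u)
A=[];B=[]
for f,p in(('w1',(75,170)),('w3',(300,260))):
    D=dict(np.load(f'pics/{f}.npz')); c=D["T"][:3,3]; r=ray(D,p,0)[0]-c; r/=np.linalg.norm(r); M=np.eye(3)-np.outer(r,r); A.append(M);B.append(M@c)
print('cup rim',np.linalg.solve(sum(A),sum(B)))
o=robot.get_obs(); g=b[:2]-.030*u; go(*g,.005,101.5)
E
```

```text
ball [ 0.44244201 -0.02922889  0.009     ] 0.06876405809593786 -77.0383115199536 grasp [4.35713024e-01 6.72156128e-06]
cup rim [ 0.28643821 -0.0529091   0.05930258]
shift [ 0.08 -0.01  2.66] turn [-0.002 -0.001 -0.006]
```

servo_tool(deltas=[[[0.1, 0, 0.8], [0, 0, -0.02]], [[0.1, 0, 1.6], [0, 0, -0.02]], [[0.1, 0, 2.3], [0, 0, -0.02]], [[0.1, 0, 2.6], [0, 0, -0.02]], [[0.1, 0, 2.6], [0, 0, -0.02]]])

```text
time_s: 25.7
eef_pos: [0.4365, 0.0004, 0.0072]
tcp_rot: [-0.001, 0.627, 0.779, -0.0]
ft_force: [1.8, 0.7, 0.8]
width: 0.0351
gripper_force: 0.0
```

servo_tool(deltas=[[[0, 0, 0], [0, 0, 0]], [[0, 0, 0], [0, 0, 0]], [[0, 0, 0], [0, 0, 0]], [[0, 0, 0], [0, 0, 0]], [[0, 0, 0], [0, 0, 0]]], gripper=0)

```text
time_s: 26.2
eef_pos: [0.4369, 0.0004, 0.0079]
tcp_rot: [0.0, 0.626, 0.779, 0.0]
ft_force: [-0.1, 0.3, 4.2]
width: 0.0091
gripper_force: 29.9
```

servo_tool(deltas=[[[0, 0, -0.6], [0, 0, 0]], [[0, 0, -1.8], [0, 0, 0]], [[0, 0, -3.2], [0, 0, 0]], [[0, 0, -4], [0, 0, 0]], [[0, 0, -4], [0, 0, 0]]])

```text
time_s: 26.7
eef_pos: [0.4376, 0.0002, 0.1096]
tcp_rot: [0.002, 0.626, 0.78, 0.001]
ft_force: [-0.4, 0.7, -1.9]
width: 0.0091
gripper_force: 29.7
```

```bash
python3 - <<'E'
from h import *
st(); go(.635-.020,-.083+.003,.105,180)
E
```

```text
t 26.7 tcp [4.376e-01 2.000e-04 1.096e-01] yaw 102.4 w 0.0091 q [-0.27  0.34  1.8   0.    1.   -0.49]
shift [-4.66  6.24  0.22] turn [ 0.002  0.005 -1.354]
```

servo_tool(deltas=[[[-0.4, 0.6, 0], [0, 0, -0.1]], [[-1, 1.4, 0], [0, 0, -0.22]], [[-1.7, 2.3, 0], [0, 0, -0.35]], [[-2.4, 3.2, 0], [0, 0, -0.48]], [[-3.1, 4.1, 0], [0, 0, -0.61]], [[-3.7, 5, 0], [0, 0, -0.74]], [[-4.3, 5.8, 0], [0, 0, -0.87]], [[-4.6, 6.2, 0], [0, 0, -1]]])

```text
time_s: 27.5
eef_pos: [0.6137, -0.0793, 0.1054]
tcp_rot: [-0.001, 0.174, 0.985, 0.0]
ft_force: [-0.5, 0.7, -1.6]
width: 0.0088
gripper_force: 29.7
```

```bash
python3 - <<'E'
from h import *
st(); go(.615,-.080,.035,180)
E
```

```text
t 27.5 tcp [ 0.6137 -0.0793  0.1054] yaw 160.0 w 0.0088 q [-0.32  0.62  1.29 -0.    1.24 -1.54]
shift [-0.06 -0.01  2.82] turn [ 0.    -0.002 -0.349]
```

servo_tool(deltas=[[[0, 0, 0], [0, 0, -0.12]], [[0, 0, 0.2], [0, 0, -0.24]], [[0, 0, 0.9], [0, 0, -0.32]], [[0, 0, 1.6], [0, 0, -0.35]], [[0, 0, 2.2], [0, 0, -0.35]], [[0, 0, 2.7], [0, 0, -0.35]], [[0, 0, 2.8], [0, 0, -0.35]], [[0, 0, 2.8], [0, 0, -0.35]]])

```text
time_s: 28.3
eef_pos: [0.6125, -0.0784, 0.0368]
tcp_rot: [-0.001, 0.002, 1.0, 0.0]
ft_force: [0.3, 0.1, -0.3]
width: 0.0092
gripper_force: 29.7
```

```bash
python3 - <<'E'
from h import *
st(); go(.615,-.080,.013,180)
d=eyes.get_image("wrist"); s=eyes.get_image("side")
a=d["frame"][:,:,::-1]; b=top(s,.5,.75,-.33,.33,.01,969)
cv2.imwrite('pics/w9.png',np.vstack([a[:340],b[:,:639].copy() if b.shape[1]<640 else b[:,:640]]) if b.shape[1]>=640 else np.vstack([a[:340],cv2.resize(b,(640,242))]))
E
```

```text
t 28.3 tcp [ 0.6125 -0.0784  0.0368] yaw 179.8 w 0.0092 q [-0.32  0.7   1.36  0.    1.09 -1.89]
shift [-0.1  -0.06  0.95] turn [ 0.    -0.001 -0.004]
```

View pics/w9.png

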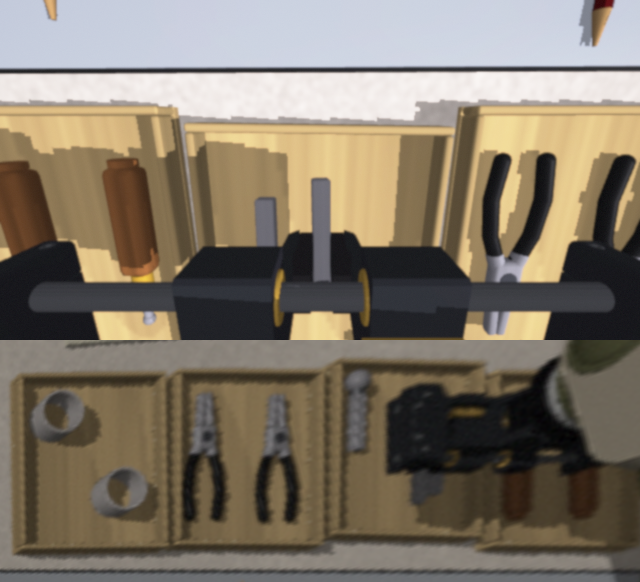

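The wrist view (180° turned) shows the held small punch at (321,230), with the big punch's shank at (266,220) lying flat about 35 mm away. The side map shows both rings standing and both pairs of pliers lying straight. I'll shift 4 mm away from the big punch and lower.

servo_tool(deltas=[[[0, 0.15, 0.3], [0, 0, 0]], [[0, 0.15, 0.55], [0, 0, 0]], [[0, 0.15, 0.75], [0, 0, 0]], [[0, 0.15, 0.85], [0, 0, 0]], [[0, 0.15, 0.88], [0, 0, 0]], [[0, 0.15, 0.88], [0, 0, 0]]])

```text
time_s: 29.0
eef_pos: [0.6128, -0.0748, 0.0155]
tcp_rot: [-0.0, 0.002, 1.0, 0.0]
ft_force: [0.4, 0.5, -0.3]
width: 0.0089
gripper_force: 29.7
```

servo_tool(deltas=[[[0, 0, 0.05], [0, 0, 0]], [[0, 0, 0.09], [0, 0, 0]], [[0, 0, 0.11], [0, 0, 0]], [[0, 0, 0.11], [0, 0, 0]]])

```text
time_s: 29.4
eef_pos: [0.6129, -0.0748, 0.013]
tcp_rot: [0.0, 0.002, 1.0, -0.0]
ft_force: [-0.4, -0.7, 1.9]
width: 0.009
gripper_force: 29.8
```

Contact is starting, so I'll release, rise and back off for a final look.

servo_tool(deltas=[[[0, 0, 0.02], [0, 0, 0]], [[0, 0, 0.02], [0, 0, 0]]])

```text
time_s: 29.6
eef_pos: [0.6129, -0.0749, 0.0129]
tcp_rot: [0.0, 0.002, 1.0, -0.0]
ft_force: [-1.7, 0.3, 5.5]
width: 0.0097
gripper_force: 29.9
```

servo_tool(deltas=[[[0, 0, 0], [0, 0, 0]], [[0, 0, 0], [0, 0, 0]], [[0, 0, 0], [0, 0, 0]], [[0, 0, -0.8], [0, 0, 0]], [[0, 0, -2], [0, 0, 0]], [[0, 0, -4], [0, 0, 0]], [[0, 0, -6], [0, 0, 0]], [[0, 0, -7], [0, 0, 0]]], gripper=0.2)

```text
time_s: 30.4
eef_pos: [0.6136, -0.0749, 0.1918]
tcp_rot: [0.003, 0.002, 1.0, -0.001]
ft_force: [-0.3, 0.1, -0.4]
width: 0.0176
gripper_force: 0.0
```

servo_tool(deltas=[[[8, 0, 0], [0, 0, 0]], [[8, 0, 0], [0, 0, 0]], [[8, 0, 0], [0, 0, 0]], [[8, 0, 0], [0, 0, 0]], [[8, 0, 0], [0, 0, 0]], [[8, 0, 0], [0, 0, 0]], [[8, 0, 0], [0, 0, 0]]])

```text
time_s: 31.1
eef_pos: [0.414, -0.0744, 0.1876]
tcp_rot: [0.001, 0.002, 1.0, -0.0]
ft_force: [-0.1, -0.6, 0.5]
width: 0.017
gripper_force: 0.0
```

```bash
python3 - <<'E'
from h import *
st()
m=[cv2.resize(top(eyes.get_image(n),.35,.75,-.36,.36,.01,1000),(720,300) if 0 else (720,400))[:300] for n in("side","scene")]
cv2.imwrite('pics/fin.png',np.vstack(m))
E
```

```text
t 31.1 tcp [ 0.414  -0.0744  0.1876] yaw 179.8 w 0.017 q [-0.46  0.21  1.72  0.    1.22 -2.03]
```

View pics/fin.png

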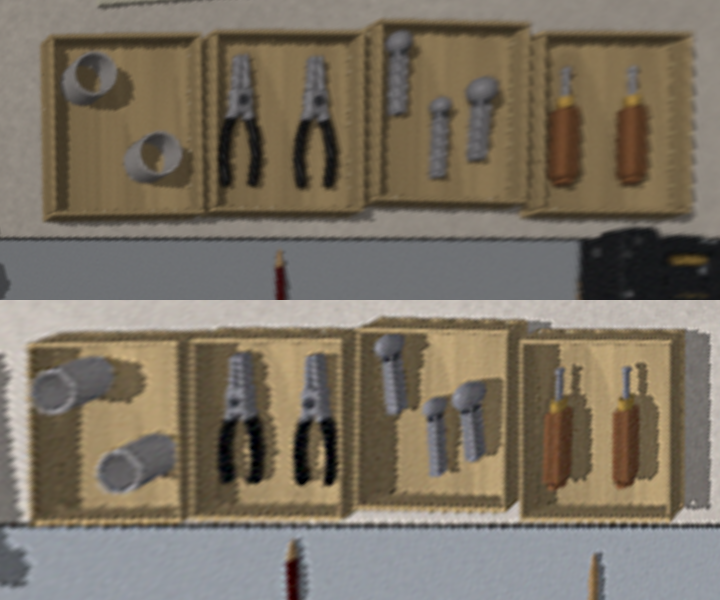

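The final views show both rings standing, both pairs of pliers, three separate punches and two burnishers, all flat and lying lengthwise in their trays. Handing in.

```bash
python3 -c "
from rig import robot
print(robot.hand_in())"
```

```text
the job is handed in; nothing more can be done
None
```

All five pieces are in their trays: pliers, burnisher and both punches flat and lengthwise, the ring standing on its end. The last pictures confirmed this, and I handed the job in at about 31 s; no verdict came back.

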